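Fit the tube cradle to the orbital mixer and load it

TASK

Set the empty tube cradle on the orbital mixer's drive stub, turned so that the flat in its hub lines up with the flat of the stub and it drops fully home, level on the flange. Then lay the two sample tubes in the cradle, one in each V-groove, so that each rests on both V-blocks with its round body and its cap outside the blocks. Leave the water bottle, the beaker and the small bottle standing where they are.

Things in the scene. Friction and masses are not known exactly. Their poses are not given: they have to be found in the camera images.
- mixer: Orbital mixer, fixed: white housing, x -96 to 86 mm, 160 mm wide, 60 mm high; dark display and black speed knob on the sloped front panel, which faces its -x. On top in the middle a round aluminium flange, 80 mm diameter, top at 75 mm, carries the upright steel drive stub. Neither turns. Origin on the worktop below the stub's axis, z up.
- drive_seat (a point): Centre of the flange's top face, 75 mm above the worktop, on the drive stub's axis; axes as the mixer's. The cradle's origin comes here when fully home.
- stub_top (a point): Top of the drive stub, 17 mm above the flange. The stub is 39.6 mm in diameter with one flat side, 12 mm from its axis, that faces the mixer's -x (front panel). Its top 3 mm are bevelled inwards by 3 mm all round.
- cradle: Tube cradle, loose, 0.45 kg: grey plate 104 (x) x 200 (y) mm with a skirt, top face 25 mm above the underside; two V-grooves along x at y = +70 and -70 mm, black carrying handle between them. A hub, 74 mm diameter, below its middle ends level with the skirt. Starts standing on the worktop. Origin: centre of the underside, on the hub's axis; z up.
- index_notch (a point): Middle of the cradle's long -x edge (cradle frame -46, 0, 25 mm), where a 26 x 12 mm notch marks the side of the flat in the hub's bore. The bore, open below: 20 mm deep, 42 mm diameter, flat 13.2 mm from the axis on the -x side, so it passes the stub (1.2 mm clear all round) only with the cradle's x axis along the mixer's x, not half a turn from it.
- handle (a point): Middle of the handle bar, cradle frame (0, 0, 61) mm. The bar runs along x: 66 mm long, 20 mm wide (y), 22 mm high, its top 72 mm above the cradle's underside; 34 mm free on either side of it for fingers.
- groove_left (a point): Where the axis of a tube cradled in the +y groove passes midway between its two V-blocks: cradle frame (0, 70, 52) mm, 27 mm above the plate; x along the groove. White V-blocks, 6 mm thick, stand at x = -30 and 30 mm, 54 mm free between them for the fingers; V 90 degrees, 40 mm wide at the mouth, tops 26 mm above the plate.
- groove_right (a point): The same for the -y groove, with two V-blocks of the same kind: cradle frame (0, -70, 52) mm; axes as the cradle's, x along the groove.
- tube_a: White sample tube, one of two alike, lying on the bench, axis 15 mm up. 120 mm long: straight round body, 30 mm diameter, over the middle 94 mm; conical tip at +x; dark hexagonal cap at -x (12 mm long, 30 across flats, 35 across corners). About 60 g. Origin on the axis at mid length; x along the tube to its tip; may be turned about x by any amount.
- tube_b: White sample tube, one of two alike, lying on the bench, axis 15 mm up. 120 mm long: straight round body, 30 mm diameter, over the middle 94 mm; conical tip at +x; dark hexagonal cap at -x (12 mm long, 30 across flats, 35 across corners). About 60 g. Origin on the axis at mid length; x along the tube to its tip; may be turned about x by any amount.
- water_bottle: Bystander: translucent plastic bottle with a blue cap, 68 mm diameter, 154 mm tall, loose; origin at the centre of its underside.
- beaker: Bystander: clear beaker, 64 mm diameter, 82 mm tall, loose; origin at the centre of its underside.
- small_bottle: Bystander: small translucent bottle with a blue cap, 42 mm diameter, 82 mm tall, loose; origin at the centre of its underside.

How it is judged:
On the way, in this order (a step that is already met when the one before it is completed fails the run):
1. the empty cradle is fully home on the mixer's drive (horizontal distance between cradle and drive_seat below 0.004 m and z of cradle in the frame of drive_seat between -0.003 and 0.003 m and angle between cradle's own z axis and vertical below 0.04 rad and angle between the x axis of cradle and the x axis of mixer, either way round below 0.1 rad), for 0.2 s.
2. a first tube lies in a V-groove of the seated cradle (all of step 1 and ((z of tube_a in the frame of groove_left between -0.004 and 0.003 m and y of tube_a in the frame of groove_left between -0.004 and 0.004 m and x of tube_a in the frame of groove_left between -0.018 and 0.018 m and angle between the x axis of tube_a and the x axis of cradle, either way round below 0.08 rad) or (z of tube_a in the frame of groove_right between -0.004 and 0.003 m and y of tube_a in the frame of groove_right between -0.004 and 0.004 m and x of tube_a in the frame of groove_right between -0.018 and 0.018 m and angle between the x axis of tube_a and the x axis of cradle, either way round below 0.08 rad) or (z of tube_b in the frame of groove_left between -0.004 and 0.003 m and y of tube_b in the frame of groove_left between -0.004 and 0.004 m and x of tube_b in the frame of groove_left between -0.018 and 0.018 m and angle between the x axis of tube_b and the x axis of cradle, either way round below 0.08 rad) or (z of tube_b in the frame of groove_right between -0.004 and 0.003 m and y of tube_b in the frame of groove_right between -0.004 and 0.004 m and x of tube_b in the frame of groove_right between -0.018 and 0.018 m and angle between the x axis of tube_b and the x axis of cradle, either way round below 0.08 rad))), for 0.2 s.
At the end, for the whole second after the job is handed in: Cradle home on the drive: origin within 4 mm sideways, 3 mm in height of the seat; level to 0.04 rad, x axis within 0.1 rad of the mixer's. One tube in each groove: origin within 4 mm sideways and in height (3 mm above), 18 mm along; axis within 0.08 rad of the groove's. All at rest (all of step 1 and (((z of tube_a in the frame of groove_left between -0.004 and 0.003 m and y of tube_a in the frame of groove_left between -0.004 and 0.004 m and x of tube_a in the frame of groove_left between -0.018 and 0.018 m and angle between the x axis of tube_a and the x axis of cradle, either way round below 0.08 rad) and (z of tube_b in the frame of groove_right between -0.004 and 0.003 m and y of tube_b in the frame of groove_right between -0.004 and 0.004 m and x of tube_b in the frame of groove_right between -0.018 and 0.018 m and angle between the x axis of tube_b and the x axis of cradle, either way round below 0.08 rad)) or ((z of tube_a in the frame of groove_right between -0.004 and 0.003 m and y of tube_a in the frame of groove_right between -0.004 and 0.004 m and x of tube_a in the frame of groove_right between -0.018 and 0.018 m and angle between the x axis of tube_a and the x axis of cradle, either way round below 0.08 rad) and (z of tube_b in the frame of groove_left between -0.004 and 0.003 m and y of tube_b in the frame of groove_left between -0.004 and 0.004 m and x of tube_b in the frame of groove_left between -0.018 and 0.018 m and angle between the x axis of tube_b and the x axis of cradle, either way round below 0.08 rad))) and linear speed of each of cradle, tube_a, tube_b below 0.02 m/s); the robot touches nothing.
It fails at once if the water bottle is shifted by more than 30 mm or knocked over (distance of water_bottle from where it was at the start of the episode above 0.03 m or angle between water_bottle's own z axis and vertical above 0.4 rad).
It fails at once if the beaker is shifted by more than 30 mm or knocked over (distance of beaker from where it was at the start of the episode above 0.03 m or angle between beaker's own z axis and vertical above 0.4 rad).
It fails at once if the small bottle is shifted by more than 30 mm or knocked over (distance of small_bottle from where it was at the start of the episode above 0.03 m or angle between small_bottle's own z axis and vertical above 0.4 rad).
It also fails if it takes over 72 s, if anything falls off the work surface, if the arm or the gripper's body presses on something with over 40 N, if the wrist force passes 120 N, or if a joint passes its speed limit or range.

ROBOT

A 6-joint arm with a two-finger parallel gripper is mounted at the origin on a cart in front of the work surface, level with it; the furniture and walls round the work are solid. World frame = base frame: x ahead of the robot, y to its left, z up, the work surface at z = 0. Lengths are in m, angles in rad, forces in N, time in s.
With the tool pointing down it reaches from about 0.275 to 0.75 m from the base axis. Payload 10.2 kg.
Tool frame: the origin (TCP) lies midway between the tips of the shut fingers; the grasp point (between the pads) lies 19 mm behind it; z points along the fingers, y is the line along which they close (so a half turn about z gives the same grasp; the last joint's range is limited). The gripper opens to 85 mm and grips with 20 to 120 N. Pads are 22 mm wide; open, the fingers measure 114 mm over their backs; the gripper's body (76 mm by 85 mm) begins 54 mm behind the grasp point. The pads swing forward as they close: fully open they stand 13 mm farther back than shut.
Start: joints at [-1.468, 0.313, 1.498, -0, 1.331, -0.223], TCP at [0.168, -0.497, 0.231] pointing down, gripper open.
Joint ranges: [-2.94, 2.94], [-0.97, 2.17], [0.19, 2.56], [-1.23, 4.37], [0.02, 3.11], [-2.88, 2.88]. Speed limits (rad/s): [2.39, 2.39, 3.01, 3.14, 3.14, 3.14].

INTERFACE

Orientations are given as [roll, pitch, yaw] about the fixed x, y, z axes, in that order (R = Rz(yaw) Ry(pitch) Rx(roll)).
In Python, from cell import ctrl, camrig, monitor gives the robot as it stands (ctrl), with the cameras (camrig) and the readings (monitor).
- The arm moves only by the shell command python3 nudge.py 'ROWS' [OPENING] [FORCE]. ROWS is 1 to 20 rows, parted by a bar, with the numbers parted by commas; each row has 6 numbers: dx, dy, dz in fractions of the full range, 1 being 0.6 m, then a rotation vector rx, ry, rz in shares of pi rad (1.0 is pi rad); each row is the pose to reach, as a shift and turn from the pose commanded when the command began, along the tool's axes at that moment; what a row does not reach only later rows make up. A row lasts 1/8 s, in which the tool goes at most 0.0625 m and 0.188 rad, less where a joint would pass 70% of its speed; a pose out of reach is approached as far as the arm can. OPENING is the opening from 0.0 (shut) to 1.0 (fully open), set as the command begins (- or left out keeps the last). The fingers move at their own pace and stop on an object; FORCE is the grip in N (left out, the last holds). Time passes only in rows, so rows that do not move let the fingers close. It prints the time, the measured TCP pose, the force, the opening and the grip force at its end. Input that does not fit is refused with a message, and nothing moves.
- monitor.state(): the state, without advancing time (a new reading comes with each control period).
- camrig.capture(name): name is "scene" or "top" or "wrist"; returns the picture (420x560x3 uint8, red, green, blue); there is no depth.
- camrig.get_calibration(name): a dict with "fx", "fy", "cx", "cy" (pixels), "D" ([k1, k2, p1, p2, k3] as OpenCV has them; the pictures are not rectified), "T" (4x4, takes a point from camera to world coordinates); the wrist camera has in their place "T_tool_cam" (4x4, takes a point from camera to tool coordinates, whose origin is the TCP and whose axes are the flange's). Camera axes: x right, y down, z forward; pixel columns grow to the right and rows downward; lengths in m; the calibration is good to about 2 mm. A picture is of the moment at which its call begins: read the wrist's pose just before it. get_calibration takes no time and is no camera call.
- ctrl.job_done(): hands the job in; it is judged then, once.
The state is a dict: "t": time; "joints": joint angles; "qd": joint speeds; "joint_efforts": joint torques, N m; "position": TCP position; "orientation": TCP orientation; "wrist_force": force on the tool from outside, world axes, zero at the start; "ft_torque": the same for the moment, N m; "grip_width": opening from 0.0 (shut) to 1.0 (fully open); "grasp_force": force on a finger pad.
Only numpy, scipy, OpenCV 4.12 (cv2) and the standard library are available. Lean on these libraries where they do the work, as an engineer would, in place of code of your own. Each camera call takes 0.05 s, during which the arm holds its last target. There are 200 camera calls.

## Working session

There is one attempt and no reset: what is moved stays moved. The work goes in short steps, Python scripts to look and compute and a shell command to move; the robot and the scene stay as the last step left them, time stands still between calls to the robot, and variables do not carry over. Pictures are saved under pics/ and viewed, at most 13 in all, crops included, and the job is handed in when it is done.

```bash
ls; mkdir -p pics
python3 - <<'E'
from cell import ctrl, camrig, monitor
import cv2,numpy as np
s=monitor.state();print(s['t'],s['position'],s['orientation'])
for n in("scene","top"):
    im=camrig.capture(n);cv2.imwrite(f'pics/{n}0.png',im[:,:,::-1])
    c=camrig.get_calibration(n);print(n,{k:np.round(v,3).tolist() for k,v in c.items()})
print(camrig.get_calibration("wrist"))
E
```

```text
cell.py
nudge.py
pics
0.0 [ 0.16800548 -0.49712627  0.23072751] [-3.14032852e+00 -2.72006134e-04  3.25816663e-01]
scene {'fx': 419.759, 'fy': 419.759, 'cx': 274.408, 'cy': 209.449, 'D': [-0.048, 0.0, 0.0, 0.0, 0.0], 'T': [[0.455, -0.413, 0.789, -0.514], [-0.891, -0.209, 0.404, -0.554], [-0.002, -0.887, -0.463, 0.731], [0.0, 0.0, 0.0, 1.0]]}
top {'fx': 478.888, 'fy': 478.888, 'cx': 286.976, 'cy': 207.0, 'D': [0.057, 0.0, 0.0, 0.0, 0.0], 'T': [[0.008, -0.998, 0.07, 0.459], [-1.0, -0.008, 0.004, 0.016], [-0.003, -0.07, -0.998, 1.369], [0.0, 0.0, 0.0, 1.0]]}
{'fx': 326.7617047042316, 'fy': 326.7617047042316, 'cx': 281.44588462606197, 'cy': 209.75742638427516, 'D': array([0.00248619, 0.        , 0.        , 0.        , 0.        ]), 'T_tool_cam': array([[ 5.08739979e-04, -9.46724161e-01, -3.22045189e-01,
         8.39455700e-02],
       [ 9.99999605e-01,  2.46872701e-04,  8.53977754e-04,
         1.36194782e-03],
       [-7.28977207e-04, -3.22045496e-01,  9.46723913e-01,
        -1.43063801e-01],
       [ 0.00000000e+00,  0.00000000e+00,  0.00000000e+00,
         1.00000000e+00]])}
```

View pics/scene0.png

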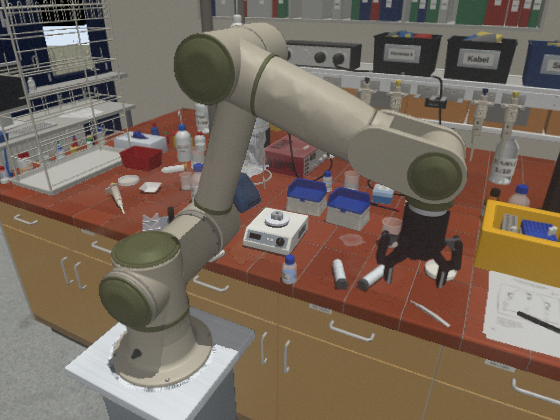

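View pics/top0.png

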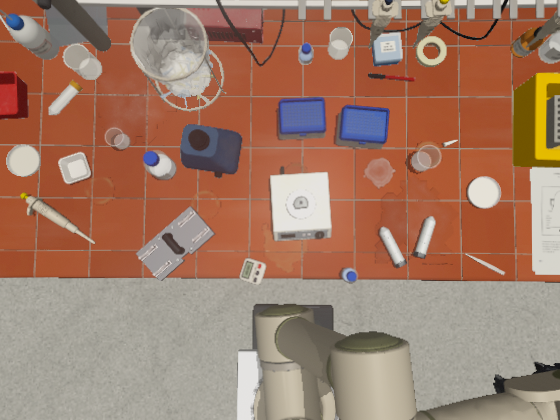

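Scene: the cradle lies to the robot's left and the mixer is ahead with its panel facing the robot. The tubes and the small bottle are on the right. In the top view the cradle handle is at about (175,243), the stub at (301,204), the tubes at (391,246) and (425,237), the small bottle at (349,275), the water bottle at (157,165) and the beaker at about (425,160). I'll take a coarse localisation from the top view.

```bash
cat > h.py <<'E'
from cell import ctrl, camrig, monitor
import cv2,numpy as np
from scipy.spatial.transform import Rotation as R
def K(c): return np.array([[c['fx'],0,c['cx']],[0,c['fy'],c['cy']],[0,0,1.]])
def pose():
    s=monitor.state();T=np.eye(4);T[:3,:3]=R.from_euler('xyz',s['orientation']).as_matrix();T[:3,3]=s['position'];return T
def shot(n,f=None):
    c=camrig.get_calibration(n)
    T=c['T'] if n!='wrist' else pose()@c['T_tool_cam']
    im=camrig.capture(n)[:,:,::-1].copy()
    if f: cv2.imwrite('pics/'+f,im); np.save('pics/'+f+'.npy',T)
    return im,c,np.array(T)
def ray(c,T,uv):
    p=cv2.undistortPoints(np.array(uv,float).reshape(-1,1,2),K(c),np.array(c['D']))[:,0]
    d=np.c_[p,np.ones(len(p))]@T[:3,:3].T
    return T[:3,3],d
def onz(c,T,uv,z):
    o,d=ray(c,T,uv);return o+d*((z-o[2])/d[:,2])[:,None]
def tri(views):  # [(c,T,uv)...] single point each -> least squares point, residual
    A=0;b=0;L=[]
    for c,T,uv in views:
        o,d=ray(c,T,uv);d=d[0]/np.linalg.norm(d[0]);P=np.eye(3)-np.outer(d,d);A=A+P;b=b+P@o;L.append((o,P))
    x=np.linalg.solve(A,b);return x,[float(np.linalg.norm(P@(x-o))) for o,P in L]
def proj(c,T,X):
    Ti=np.linalg.inv(T);return cv2.projectPoints(np.array(X,float).reshape(-1,1,3),cv2.Rodrigues(Ti[:3,:3])[0],Ti[:3,3],K(c),np.array(c['D']))[0][:,0]
def togo(xyz,yaw):  # shift and turn (tool axes) to a tool-down pose
    T=pose();G=R.from_euler('xyz',[np.pi,0,yaw]).as_matrix()
    return np.round(T[:3,:3].T@(np.array(xyz)-T[:3,3]),4),np.round(R.from_matrix(T[:3,:3].T@G).as_rotvec(),4)
E
python3 - <<'E'
from h import *
c=camrig.get_calibration('top');T=np.array(c['T'])
for n,uv,z in [('handle',(175,243),.07),('mixer',(301,204),.09),('A',(391,246),.015),('B',(425,237),.015),('Acap',(399,262),.015),('Atip',(383,231),.015),('Bcap',(419,255),.015),('Btip',(431,219),.015),('small',(349,275),.08),('water',(153,160),.15),('beak',(422,160),.04),('crL',(137,241),.025),('crT',(193,208),.025),('crR',(213,234),.025),('crB',(160,278),.025)]:
    print(n,onz(c,T,[uv],z)[0].round(3))
im=cv2.imread('pics/top0.png');cv2.imwrite('pics/c.png',np.hstack([cv2.resize(im[195:290,125:225],(400,380),interpolation=2),cv2.resize(im[165:260,250:350],(400,380),interpolation=2)]))
E
```

```text
handle [0.45  0.323 0.07 ]
mixer [ 0.556 -0.016  0.09 ]
A [ 0.446 -0.271  0.015]
B [ 0.472 -0.366  0.015]
Acap [ 0.401 -0.293  0.015]
Atip [ 0.487 -0.249  0.015]
Bcap [ 0.421 -0.349  0.015]
Btip [ 0.522 -0.383  0.015]
small [ 0.368 -0.145  0.08 ]
water [0.661 0.365 0.15 ]
beak [ 0.685 -0.353  0.04 ]
crL [0.454 0.439 0.025]
crT [0.547 0.286 0.025]
crR [0.475 0.228 0.025]
crB [0.352 0.372 0.025]
```

View pics/c.png

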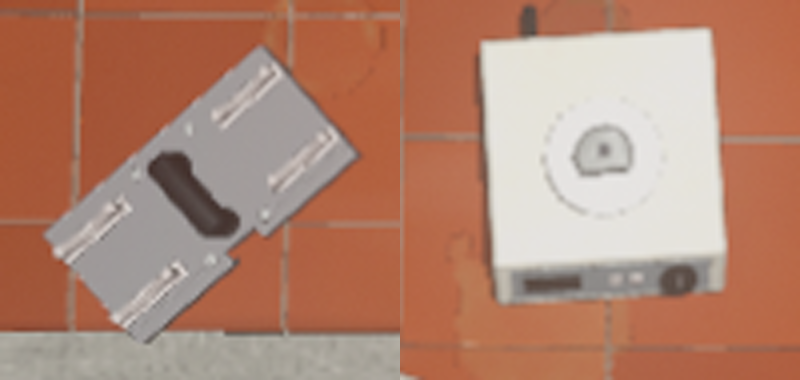

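Coarse positions are consistent: the cradle's notch is towards the robot and to the right, so its yaw is about 0.74. The mixer's stub flat faces the robot, yaw about 0.11. Next I move the wrist camera over the tubes.

Run:
```python
from h import *
print(togo([.42,-.32,.26],0.1))
```

```text
(array([ 0.2955, -0.0872, -0.029 ]), array([-1.100e-03, -1.000e-04,  2.258e-01]))
```

The rows are not in the units I measure in: shifts go in shares of 0.6 m and turns go in shares of pi rad. I convert before sending: 0.295 m / 0.6 = 0.4917, 0.24 m / 0.6 = 0.4, 0.226 rad / 3.1416 = 0.0719.

```bash
python3 nudge.py '0.1,-0.0283,-0.01,0,0,0.0159 | 0.2,-0.0583,-0.02,0,0,0.0318 | 0.3,-0.0883,-0.03,0,0,0.0477 | 0.4,-0.1167,-0.04,0,0,0.0637 | 0.4917,-0.145,-0.05,0,0,0.0719 | 0.4917,-0.145,-0.05,0,0,0.0719 | 0.4917,-0.145,-0.05,0,0,0.0719' 1.0
python3 - <<'E'
from h import *
im,c,T=shot('wrist','w1.png');print(pose().round(4)[:3,3],monitor.state()['qd'])
print(togo([.50,-.02,.28],0.1))
E
```

```text
t: 0.98
position: [0.4193, -0.3206, 0.2609]
orientation: [-3.141, 0.001, 0.1]
wrist_force: [-0.5, -0.9, -1.0]
grip_width: 1.001
grasp_force: 0.0
[ 0.4189 -0.3211  0.2609] [-0.01561015 -0.00114957  0.0011579   0.00283814  0.00086917  0.00268143]
(array([ 0.1104, -0.2916, -0.019 ]), array([-0.0005,  0.0007, -0.0011]))
```

View pics/w1.png

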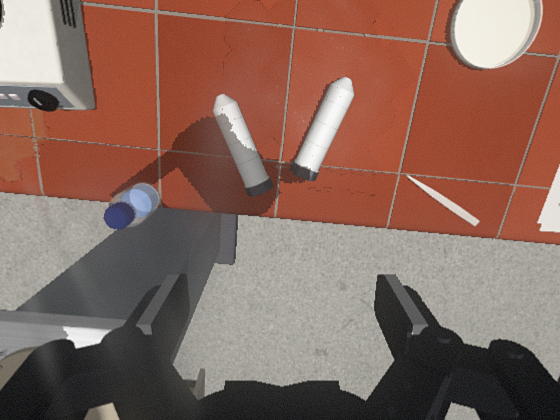

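The wrist view shows tube A (left) with its tip at (223,97) and cap end at (258,188). Tube B (right) has its tip at (346,82) and cap end at (306,175). The small bottle's cap is at (120,215) and the mixer is at upper left. Next, over the mixer.

To row units: -0.292 m / 0.6 = -0.4867, -0.02 m / 0.6 = -0.0333.

```bash
python3 nudge.py '0.0417,-0.0917,-0.005,0,0,0 | 0.0833,-0.1833,-0.01,0,0,0 | 0.125,-0.275,-0.0167,0,0,0 | 0.1667,-0.3667,-0.025,0,0,0 | 0.1833,-0.4583,-0.0333,0,0,0 | 0.1833,-0.4867,-0.0333,0,0,0 | 0.1833,-0.4867,-0.0333,0,0,0 | 0.1833,-0.4867,-0.0333,0,0,0'
python3 - <<'E'
from h import *
im,c,T=shot('wrist','w2.png');print(pose().round(4)[:3,3])
print(togo([.58,.08,.28],0.4))
E
```

```text
t: 2.02
position: [0.4999, -0.0208, 0.2811]
orientation: [3.141, 0.0, 0.098]
wrist_force: [0.3, -0.6, 0.5]
grip_width: 0.999
grasp_force: 0.0
[ 0.5    -0.0207  0.2811]
(array([ 0.0895, -0.0924,  0.001 ]), array([ 0.    ,  0.0004, -0.3026]))
```

View pics/w2.png

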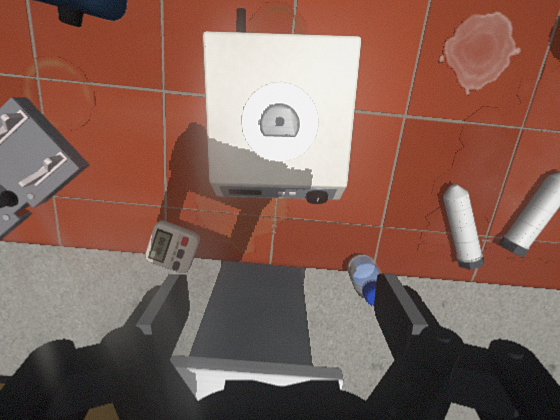

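Here the stub and flange are at (280,122), with the flat at the lower edge. Tube A runs (455,187)–(471,265) and tube B runs (558,175)–(513,248). I'll take a second oblique view that has both mixer and cradle in it, then one over the cradle.

To row units: -0.13 m / 0.6 = -0.2167, 0.08 m / 0.6 = 0.1333, -0.4 rad / 3.1416 = -0.1273.

```bash
python3 nudge.py '0.05,-0.075,0,0,0,-0.0318 | 0.0917,-0.15,0,0,0,-0.0796 | 0.1333,-0.2167,0,0,0,-0.1273 | 0.1333,-0.2167,0,0,0,-0.1273 | 0.1333,-0.2167,0,0,0,-0.1273'
python3 - <<'E'
from h import *
im,c,T=shot('wrist','w3.png');print(pose().round(4)[:3,3])
print(togo([.47,.34,.28],0.74))
E
```

```text
t: 2.7
position: [0.5667, 0.1169, 0.281]
orientation: [3.142, 0.001, 0.497]
wrist_force: [-0.1, -0.9, 0.8]
grip_width: 1.0
grasp_force: 0.0
[0.5666 0.1167 0.2812]
(array([ 0.0215, -0.2423,  0.0012]), array([ 1.000e-04,  4.000e-04, -2.429e-01]))
```

To row units: -0.242 m / 0.6 = -0.4033, -0.24 m / 0.6 = -0.4, -0.243 rad / 3.1416 = -0.0773.

```bash
python3 nudge.py '0.0083,-0.1,0,0,0,-0.0318 | 0.0167,-0.2,0,0,0,-0.0637 | 0.025,-0.3,0,0,0,-0.0773 | 0.0333,-0.4,0,0,0,-0.0773 | 0.0358,-0.4033,0,0,0,-0.0773 | 0.0358,-0.4033,0,0,0,-0.0773 | 0.0358,-0.4033,0,0,0,-0.0773'
python3 - <<'E'
from h import *
im,c,T=shot('wrist','w4.png');print(pose().round(4)[:3,3])
a=cv2.imread('pics/w3.png');cv2.imwrite('pics/w34.png',np.vstack([a[:300],im[:300]]))
E
```

```text
t: 3.62
position: [0.4704, 0.3394, 0.2814]
orientation: [3.141, 0.0, 0.74]
wrist_force: [-1.6, -0.7, -0.5]
grip_width: 0.997
grasp_force: 0.0
[0.4704 0.3395 0.2814]
```

View pics/w34.png

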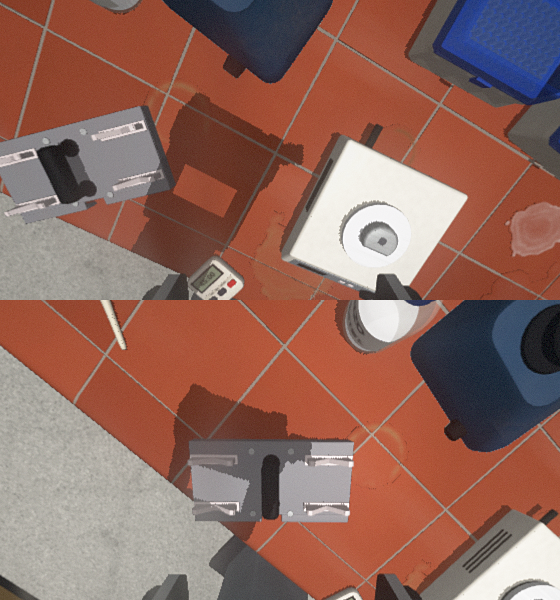

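The upper half (w3) shows the cradle at (90,160) and the mixer stub at (380,240). The lower half (w4) shows the cradle plate with corners at (190,141), (353,141), (352,222) and (195,221) in w4 rows, handle along the column at 270 and notch at the bottom. I'll zoom in for the edge guesses.

Run:
```python
import cv2,numpy as np
a=cv2.imread('pics/w3.png');b=cv2.imread('pics/w4.png');d=cv2.imread('pics/w2.png')
f=lambda im,x,y:cv2.resize(im[y:y+150,x:x+200],(400,300),interpolation=2)
cv2.imwrite('pics/z.png',np.vstack([np.hstack([f(a,0,90),f(b,170,110)]),np.hstack([f(a,275,130),f(d,185,60)])]))
```

```text
(no output)
```

View pics/z.png

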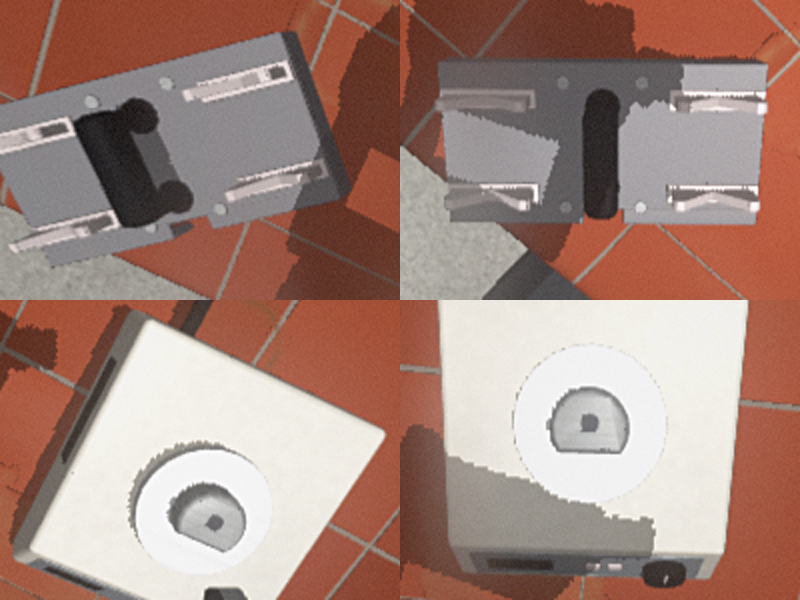

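The zoom shows four silver screws symmetric round the hub on the plate. The stub has a dark centre dimple, at (382,241) in w3 and (279,121) in w2. The housing's top edges are clean in both views, so these serve for triangulation.

```bash
cat >> h.py <<'E'
def load(f): return cv2.imread('pics/'+f),camrig.get_calibration('wrist' if f[0]=='w' else 'top'),np.load('pics/'+f+'.npy')
def edge(im,p,q,w=5,n=60):  # refined end points of the strongest straight edge near segment p-q
    g=cv2.GaussianBlur(im,(3,3),0).astype(np.float32);p=np.array(p,float);q=np.array(q,float);d=(q-p)/np.linalg.norm(q-p);m=np.array([-d[1],d[0]])
    s=np.arange(-w,w+.01,.25);P=(p+(q-p)*np.linspace(.06,.94,n)[:,None])[:,None]+s[None,:,None]*m
    v=cv2.remap(g,P[...,0].astype(np.float32),P[...,1].astype(np.float32),cv2.INTER_LINEAR)
    k=np.abs(v[:,4:]-v[:,:-4]).sum(2);i=k.argmax(1);pts=P[np.arange(n),i+2]
    vx,vy,x0,y0=cv2.fitLine(pts.astype(np.float32),cv2.DIST_HUBER,0,.01,.01).ravel();u=np.array([vx,vy]);o=np.array([x0,y0])
    return o+u*((p-o)@u),o+u*((q-o)@u)
def blob(im,uv,r=5,sgn=1):  # centroid of bright/dark spot
    x,y=int(round(uv[0])),int(round(uv[1]));g=sgn*im[y-r:y+r+1,x-r:x+r+1].astype(float).sum(2);g=np.clip(g-np.median(g)-.35*(g.max()-np.median(g)),0,None)
    Y,X=np.mgrid[-r:r+1,-r:r+1];return np.array([x+(X*g).sum()/g.sum(),y+(Y*g).sum()/g.sum()])
E
python3 - <<'E'
from h import *
w2,w3,w4=load('w2.png'),load('w3.png'),load('w4.png')
S3=[(46,141),(83,131.5),(110,194.5),(75,204)];S4=[(251.5,151.5),(291,151.5),(290,214),(252.5,214)]
P=[]
for a,b in zip(S3,S4):
    a,b=blob(w3[0],a,4),blob(w4[0],b,4);x,r=tri([(*w3[1:],a),(*w4[1:],b)]);P.append(x);print('screw',a.round(1),b.round(1),x.round(4),np.round(r,4), onz(*w4[1:],[b],.026)[0].round(4))
P=np.array([onz(*w4[1:],[blob(w4[0],b,4)],.026)[0] for b in S4]);print('mean w4',P.mean(0).round(4))
P=np.array([onz(*w3[1:],[blob(w3[0],b,4)],.026)[0] for b in S3]);print('mean w3',P.mean(0).round(4))
def yaw(v,a,b,z):
    X=onz(*v[1:],edge(v[0],a,b),z);d=X[1]-X[0];return X.round(4)[:,:2].tolist(),round(float(np.arctan2(d[1],d[0])),4)
print('plate long -x R',yaw(w4,(285,222),(350,222),.025)); print('plate long -x L',yaw(w4,(197,221),(253,221),.025))
print('plate -y',yaw(w4,(353,145),(349,220),.025));print('plate +y',yaw(w4,(190,145),(195,218),.025))
print('plate +x w3',yaw(w3,(10,137),(140,107),.025));print('plate -x w3',yaw(w3,(110,202),(165,190),.025))
a,b=blob(w3[0],(382.5,241),4,-1),blob(w2[0],(279.5,121),4,-1);x,r=tri([(*w3[1:],a),(*w2[1:],b)]);print('stub',a,b,x.round(4),r)
for v,p in((w3,a),(w2,b)):print(onz(*v[1:],[p],.092).round(4))
print('hous -y',yaw(w2,(358,50),(347,175),.06));print('hous +y',yaw(w2,(205,45),(209,120),.06));print('+x w3',yaw(w3,(355,143),(460,193),.06));print('-y w3',yaw(w3,(465,203),(432,270),.06));print('+x w2',yaw(w2,(210,33),(352,38),.06))
print('flat',yaw(w2,(266,136),(295,136),.089))
# handle in w4
m=(w4[0].max(2)<45).astype(np.uint8);m[:,:255]=0;m[:,290:]=0;m[:140]=0;m[225:]=0
n,l,s,ce=cv2.connectedComponentsWithStats(m);k=1+s[1:,4].argmax();print('handle px',s[k],ce[k],[onz(*w4[1:],[q],.07)[0].round(4) for q in (ce[k],)])
E
```

```text
screw [ 45.1 140.7] [251.  150.9] [0.4639 0.3807 0.0266] [0.0001 0.0001] [0.464  0.3807 0.026 ]
screw [ 82.5 131.4] [290.5 151.2] [0.4958 0.3451 0.0261] [0.0002 0.0002] [0.496  0.3452 0.026 ]
screw [110.  193.9] [289.9 213.2] [0.437  0.2912 0.0257] [0. 0.] [0.437  0.2913 0.026 ]
screw [ 74.9 203.8] [252.3 213.2] [0.4033 0.3266 0.0251] [0.0007 0.0007] [0.4042 0.3271 0.026 ]
mean w4 [0.4503 0.3361 0.026 ]
mean w3 [0.4498 0.3358 0.026 ]
plate long -x R ([[0.4241, 0.2879], [0.4814, 0.2252]], -0.8306)
plate long -x L ([[0.3479, 0.3739], [0.3956, 0.3186]], -0.8586)
plate -y ([[0.5525, 0.294], [0.4809, 0.229]], -2.4044)
plate +y ([[0.4181, 0.4409], [0.3474, 0.3789]], -2.4215)
plate +x w3 ([[0.4455, 0.4185], [0.5555, 0.2964]], -0.8372)
plate -x w3 ([[0.4244, 0.2867], [0.4744, 0.232]], -0.8306)
stub [381.93523084 241.30199462] [280.28611898 122.2101983 ] [ 0.5619 -0.015   0.0907] [0.00021188047353202147, 0.00021188047353199667]
[[ 0.5624 -0.0144  0.092 ]]
[[ 0.5618 -0.0149  0.092 ]]
hous -y ([[0.6375, -0.0879], [0.5093, -0.0968]], -3.0717)
hous +y ([[0.6266, 0.0693], [0.5541, 0.0641]], -3.0703)
+x w3 ([[0.6403, 0.0621], [0.6499, -0.0754]], -1.5011)
-y w3 ([[0.6411, -0.0825], [0.5521, -0.1083]], -2.859)
+x w2 ([[0.6399, 0.0627], [0.6495, -0.0782]], -1.5032)
flat ([[0.5464, -0.002], [0.5492, -0.031]], -1.4728)
handle px [262 155  17  40 345] [269.65217391 172.73913043] [array([0.4672, 0.3514, 0.07  ])]
```

Everything fits the text: screws are 26 mm up, the stub top is at 91 mm, and the plate edges are 52 and 100 mm from the centre. That gives:
- Cradle: (0.450, 0.336), yaw 0.737.
- Stub: (0.562, -0.0148), yaw 0.070.

Now I grasp the handle.

Run:
```python
from h import *
print(togo([.4502,.336,.041],.737))
```

```text
(array([-0.0173, -0.011 ,  0.2404]), array([0.0002, 0.    , 0.0033]))
```

To row units: 0.24 m / 0.6 = 0.4, 0.22 m / 0.6 = 0.3667, 0.003 rad / 3.1416 = 0.001.

```bash
python3 nudge.py '-0.015,-0.01,0.0833,0,0,0 | -0.0283,-0.0183,0.1667,0,0,0.001 | -0.0288,-0.0183,0.25,0,0,0.001 | -0.0288,-0.0183,0.3167,0,0,0.001 | -0.0288,-0.0183,0.3667,0,0,0.001 | -0.0288,-0.0183,0.4,0,0,0.001 | -0.0288,-0.0183,0.4,0,0,0.001 | -0.0288,-0.0183,0.4,0,0,0.001' 0.8 && python3 nudge.py '0,0,0,0,0,0 | 0,0,0,0,0,0 | 0,0,0,0,0,0 | 0,0,0,0,0,0 | 0,0,0,0,0,0 | 0,0,0,0,0,0 | 0,0,0,0,0,0 | 0,0,0,0,0,0' 0.0 80; python3 -c "
from h import *
print(pose()[:3,3].round(4))"
```

```text
t: 4.68
position: [0.4502, 0.3372, 0.0423]
orientation: [3.141, -0.001, 0.739]
wrist_force: [0.4, 0.4, 0.6]
grip_width: 0.8
grasp_force: 0.0
t: 5.68
position: [0.4496, 0.3376, 0.042]
orientation: [3.142, -0.001, 0.74]
wrist_force: [-1.9, -1.4, 6.4]
grip_width: 0.221
grasp_force: 79.4
[0.4496 0.3376 0.042 ]
```

Gripped: the width is right for a 20 mm bar. Lift to z 0.24 and carry over the mixer.

To row units: -0.198 m / 0.6 = -0.33, -0.03 m / 0.6 = -0.05.

```bash
python3 nudge.py '0,0,-0.05,0,0,0 | 0,0,-0.1333,0,0,0 | 0,0,-0.2167,0,0,0 | 0,0,-0.2833,0,0,0 | 0,0,-0.33,0,0,0 | 0,0,-0.33,0,0,0'
python3 - <<'E'
from h import *
print(togo([.562,-.0148,.24],.070),monitor.state()['grip_width'],monitor.state()['wrist_force'])
E
```

```text
t: 6.42
position: [0.4497, 0.3376, 0.2401]
orientation: [3.141, -0.002, 0.74]
wrist_force: [-0.3, 0.4, -5.4]
grip_width: 0.224
grasp_force: 79.8
(array([-0.1546,  0.3359, -0.    ]), array([-0.    , -0.0024,  0.6699])) 0.22381462110377953 [-0.29813688  0.35098034 -5.3622849 ]
```

To row units: 0.336 m / 0.6 = 0.56, -0.045 m / 0.6 = -0.075, 0.67 rad / 3.1416 = 0.2133.

```bash
python3 nudge.py '-0.0167,0.0333,0,0,0,0.0159 | -0.0417,0.0917,0,0,0,0.035 | -0.075,0.1667,0,0,0,0.0637 | -0.1083,0.2417,0,0,0,0.0955 | -0.1417,0.3167,0,0,0,0.1273 | -0.175,0.3833,0,0,0,0.1592 | -0.2083,0.45,0,0,0,0.1846 | -0.2333,0.5083,0,0,0,0.2037 | -0.25,0.5467,0,0,0,0.2133 | -0.2577,0.56,0,0,0,0.2133 | -0.2577,0.56,0,0,0,0.2133 | -0.2577,0.56,0,0,0,0.2133'
python3 - <<'E'
from h import *
im,c,T=shot('wrist','w5.png');P=pose()
# cradle assumed at grasp: centre offset in tool, tool z of screws
g=np.array([.4496,.3376,.042]);Rg=R.from_euler('xyz',[np.pi,0,.74]).as_matrix()
S=np.array([[.464,.3807,.026],[.496,.3452,.026],[.437,.2913,.026],[.4042,.3271,.026]])
Lt=(S-g)@Rg; W=Lt@P[:3,:3].T+P[:3,3];print('predicted px',proj(c,T,W).round(1).tolist())
print('tool xy of screws at grasp',Lt.round(4).tolist());print(togo([.562,-.0148,.12],.070))
E
```

```text
t: 7.92
position: [0.5614, -0.014, 0.2389]
orientation: [-3.141, 0.001, 0.071]
wrist_force: [0.3, 0.5, -4.3]
grip_width: 0.221
grasp_force: 79.6
predicted px [[235.1, 191.9], [329.9, 192.5], [323.4, 324.6], [240.1, 324.7]]
tool xy of screws at grasp [[0.0397, -0.0221, 0.016], [0.0394, 0.0257, 0.016], [-0.0405, 0.0257, 0.016], [-0.0406, -0.0229, 0.016]]
(array([0.0006, 0.0009, 0.1191]), array([-0.0004,  0.0004,  0.0012]))
```

View pics/w5.png

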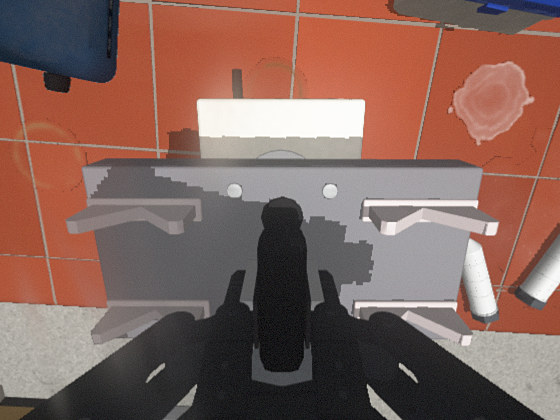

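The wrist view shows the cradle hanging straight in the gripper. Screws are at (234,190) and (330,190), against predictions of (235,192) and (330,192). I'll refine the centre in tool coordinates.

Run:
```python
from h import *
im,c,T=load('w5.png');Tt=c['T_tool_cam']
b=[blob(im,(234,190),8),blob(im,(330,190),8)];print(np.round(b,1))
X=onz(c,np.array(Tt),b,.016);print(X.round(4)); d=X[1]-X[0];print('cradle yaw in tool',np.arctan2(d[0],-d[1])-(-np.pi) if 0 else np.arctan2(d[0],d[1]))
ctr=X.mean(0)-[.0402,0,0];print('centre in tool',ctr.round(4))
P=pose();print('stub in tool',((np.array([.562,-.0148,.092])-P[:3,3])@P[:3,:3]).round(4), monitor.state()['orientation'])
```

```text
[[236.7 188. ]
 [329.7 187.1]]
[[ 0.0417 -0.0213  0.016 ]
 [ 0.0422  0.0255  0.016 ]]
cradle yaw in tool 0.010578547713800198
centre in tool [0.0018 0.0021 0.016 ]
stub in tool [0.0006 0.0009 0.1471] [-3.14123878e+00  4.12348438e-04  7.12133209e-02]
```

Run:
```python
from h import *
Q=[];Y=[]
for i in range(8):
    camrig.capture('wrist');s=monitor.state();Q.append(s['position']);Y.append(s['orientation'][2])
Q=np.array(Q);print(Q.round(4).tolist(),Q.mean(0).round(4),Q.std(0).round(5),np.mean(Y),np.std(Y))
```

```text
[[0.5615, -0.0141, 0.2392], [0.5615, -0.0143, 0.2393], [0.5616, -0.0144, 0.2393], [0.5616, -0.0145, 0.2393], [0.5617, -0.0146, 0.2394], [0.5617, -0.0147, 0.2394], [0.5617, -0.0148, 0.2393], [0.5617, -0.0149, 0.2393]] [ 0.5616 -0.0146  0.2393] [7.0e-05 2.6e-04 4.0e-05] 0.07049974154215707 0.000377715678351749
```

The pose readout just settles slowly; its noise is small. The grasp shows the camera has a bias of about +1.8 mm along tool y. Correcting the stub for it gives (0.5615, -0.013), and both views agree on that. I descend to just above the stub.

To row units: 0.099 m / 0.6 = 0.165, -0.0019 m / 0.6 = -0.0032.

```bash
python3 nudge.py '0,-0.0032,0.05,0,0,0 | 0,-0.0032,0.1,0,0,0 | 0,-0.0032,0.1417,0,0,0 | 0,-0.0032,0.165,0,0,0 | 0,-0.0032,0.165,0,0,0 | 0,-0.0032,0.165,0,0,0 | 0,-0.0032,0.165,0,0,0 | 0,-0.0032,0.165,0,0,0 | 0,-0.0032,0.165,0,0,0'
python3 - <<'E'
from h import *
print(togo([.5615,-.0130,.117],.070));print(pose()[:3,3].round(4))
E
```

```text
t: 9.5
position: [0.5616, -0.0131, 0.1405]
orientation: [3.141, -0.0, 0.07]
wrist_force: [-0.4, -0.6, -5.0]
grip_width: 0.219
grasp_force: 79.3
(array([-0.0001, -0.0001,  0.0235]), array([ 0.0001, -0.0004, -0.0002]))
[ 0.5616 -0.0131  0.1405]
```

To row units: 0.012 m / 0.6 = 0.02, 0.008 m / 0.6 = 0.0133.

```bash
python3 nudge.py '0,0,0.0067,0,0,0 | 0,0,0.0133,0,0,0 | 0,0,0.02,0,0,0 | 0,0,0.02,0,0,0 | 0,0,0.02,0,0,0'
```

```text
t: 10.12
position: [0.5608, -0.013, 0.1276]
orientation: [-3.141, 0.002, 0.07]
wrist_force: [-3.8, -1.6, -8.0]
grip_width: 0.219
grasp_force: 79.2
```

It has entered the bore, 6 mm below the stub top, with only small forces. Continue.

To row units: 0.0115 m / 0.6 = 0.0192, 0.011 m / 0.6 = 0.0183.

```bash
python3 nudge.py '0,0,0.005,0,0,0 | 0,0,0.01,0,0,0 | 0,0,0.015,0,0,0 | 0,0,0.0183,0,0,0 | 0,0,0.0192,0,0,0 | 0,0,0.0192,0,0,0 | 0,0,0.0192,0,0,0'
```

```text
t: 11.0
position: [0.5609, -0.0131, 0.1172]
orientation: [-3.141, 0.002, 0.07]
wrist_force: [-10.1, -0.7, 0.8]
grip_width: 0.219
grasp_force: 80.7
```

Contact with the flange at the expected height: z force has gone from -5 N to about +1 N. A touch more, then release and rise, looking at the result.

To row units: 0.0015 m / 0.6 = 0.0025, -0.001 m / 0.6 = -0.0017.

```bash
python3 nudge.py '-0.0017,0,0.0017,0,0,0 | -0.0017,0,0.0025,0,0,0 | -0.0017,0,0.0025,0,0,0' && python3 nudge.py '0,0,0,0,0,0 | 0,0,0,0,0,0 | 0,0,0,0,0,0 | 0,0,0,0,0,0' 0.8 && python3 nudge.py '0,0,-0.05,0,0,0 | 0,0,-0.1333,0,0,0 | 0.0167,0,-0.2167,0,0,0 | 0.0333,0,-0.275,0,0,0 | 0.05,0,-0.275,0,0,0 | 0.05,0,-0.275,0,0,0 | 0.05,0,-0.275,0,0,0'
python3 - <<'E'
from h import *
im,c,T=shot('wrist','w6.png')
a=.07;C=np.array([.5605,-.013]);U=np.array([[np.cos(a),np.sin(a)],[-np.sin(a),np.cos(a)]])
S=np.array([[.040,.024],[.040,-.024],[-.040,-.024],[-.040,.024]])@U+C
print(proj(c,T,np.c_[S,np.full(4,.101)]).round(1).tolist())
cv2.imwrite('pics/z6.png',cv2.resize(im[60:330,110:470],(800,600),interpolation=2))
E
```

```text
t: 11.38
position: [0.5606, -0.0132, 0.117]
orientation: [3.141, -0.001, 0.07]
wrist_force: [-10.9, -0.4, 9.2]
grip_width: 0.218
grasp_force: 81.6
t: 11.88
position: [0.5608, -0.0132, 0.1154]
orientation: [3.142, -0.0, 0.07]
wrist_force: [0.1, 0.4, 0.4]
grip_width: 0.802
grasp_force: 0.0
t: 12.75
position: [0.59, -0.011, 0.279]
orientation: [-3.141, 0.002, 0.07]
wrist_force: [-1.0, -0.2, -0.2]
grip_width: 0.799
grasp_force: 0.0
[[256.2, 176.0], [304.1, 176.0], [302.4, 248.5], [258.0, 248.4]]
```

View pics/z6.png

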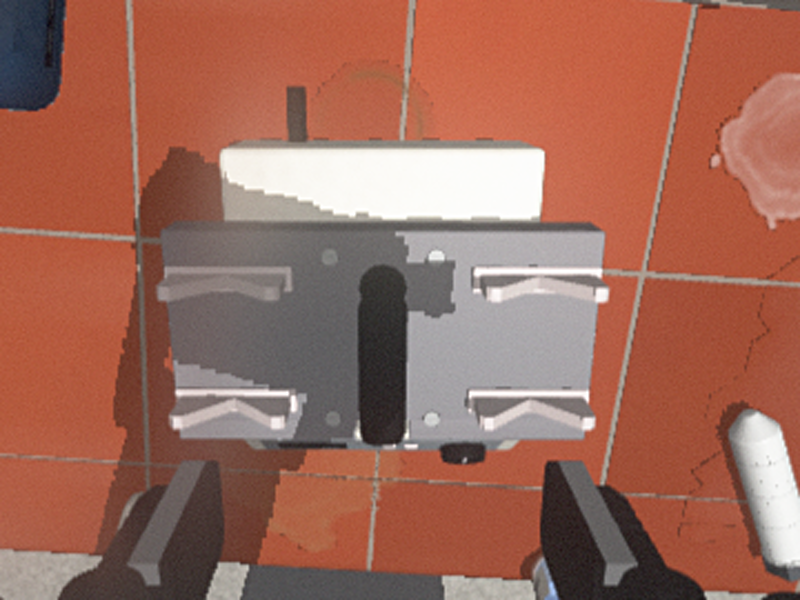

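The cradle sits home on the mixer: the screws, back in full-image pixels, are at (258,176), (307,176), (304,249) and (260,249). That is the expected pattern plus the known 2 px (1.8 mm) lateral camera bias. Now I measure the tubes from w1 and w2.

```bash
cat >> h.py <<'E'
def tubes(v,rois,bias=(0,.0018,0)):
    im,c,T=v;T=T.copy();T[:3,3]-=(T@np.linalg.inv(np.array(c['T_tool_cam'])))[:3,:3]@np.array(bias)
    out=[]
    for x0,y0,x1,y1 in rois:
        hsv=cv2.cvtColor(im[y0:y1,x0:x1],cv2.COLOR_BGR2HSV);m=((hsv[...,1]<100)).astype(np.uint8)
        m=cv2.morphologyEx(m,cv2.MORPH_OPEN,np.ones((5,5),np.uint8));n,l,s,ce=cv2.connectedComponentsWithStats(m);k=1+s[1:,4].argmax()
        (cx,cy),(w,h),a=cv2.minAreaRect(np.argwhere(l==k)[:,::-1].astype(np.float32));a=np.radians(a+(0 if w>h else 90));u=np.array([np.cos(a),np.sin(a)])*max(w,h)/2
        e=np.array([cx+x0,cy+y0])+np.array([u,-u]);e=e[e[:,1].argsort()]  # tip (up) first
        X=onz(c,T,e,.015);d=X[0]-X[1];out.append((c,T,e.mean(0)));print(e.round(1).tolist(),'w/h px',round(w,1),round(h,1),'mid',X.mean(0).round(4)[:2],'yaw',round(float(np.arctan2(d[1],d[0])),4),'len',round(float(np.linalg.norm(d)),4))
    return out
E
python3 - <<'E'
from h import *
a=tubes(load('w1.png'),[(195,75,276,200),(285,65,365,185)])
b=tubes(load('w2.png'),[(435,172,490,272),(492,160,560,260)])
for i in(0,1):print(tri([a[i],b[i]]))
print(togo([.40,-.235,.24],.07))
E
```

```text
[[219.2, 94.4], [261.6, 193.4]] w/h px 107.8 27.6 mid [ 0.4452 -0.2701] yaw 0.4751 len 0.1241
[[348.7, 77.8], [299.8, 177.0]] w/h px 29.1 110.5 mid [ 0.4737 -0.3632] yaw -0.3341 len 0.1233
[[453.1, 184.3], [472.9, 269.0]] w/h px 87.0 26.4 mid [ 0.4425 -0.2727] yaw 0.4749 len 0.1321
[[564.4, 177.1], [508.6, 251.5]] w/h px 29.6 93.0 mid [ 0.4698 -0.3628] yaw -0.3277 len 0.1153
(array([ 0.44749617, -0.26888651,  0.01908526]), [0.0009553762804015148, 0.0009553762804014918])
(array([ 0.47432226, -0.36346274,  0.01571601]), [0.0022878274528899682, 0.002287827452889985])
(array([-0.2051,  0.2102,  0.0395]), array([-0.0006,  0.002 , -0.0002]))
```

Both tubes measure consistently: A is at (0.445,-0.270), yaw 0.475, and B is at (0.474,-0.363), yaw -0.33. Their heights come out at 16–19 mm. Hover over A for a closer look.

Run:
```python
from h import *
print(togo([.446,-.270,.16],.475))
```

```text
(array([-0.1615,  0.2483,  0.1194]), array([-0.0009,  0.0018, -0.4052]))
```

The rows are not in the units I measure in: shifts go in shares of 0.6 m and turns go in shares of pi rad. I convert before sending: 0.248 m / 0.6 = 0.4133, 0.215 m / 0.6 = 0.3583, -0.405 rad / 3.1416 = -0.1289.

```bash
python3 nudge.py '-0.0417,0.0667,0,0,0,-0.0159 | -0.0833,0.1333,0.0167,0,0,-0.0318 | -0.1333,0.2,0.05,0,0,-0.0637 | -0.1833,0.2833,0.1,0,0,-0.0955 | -0.2333,0.3583,0.15,0,0,-0.121 | -0.2692,0.4133,0.1983,0,0,-0.1289 | -0.2692,0.4133,0.1983,0,0,-0.1289 | -0.2692,0.4133,0.1983,0,0,-0.1289 | -0.2692,0.4133,0.1983,0,0,-0.1289 | -0.2692,0.4133,0.1983,0,0,-0.1289' 0.7
python3 - <<'E'
from h import *
v=shot('wrist','w7.png');P=proj(v[1],v[2],[[.445,-.27,.015]])[0];print(P.round(1))
x,y=P.astype(int);m=tubes((v[0],v[1],v[2]),[(x-50,y-90,x+50,y+80)])
w1=load('w1.png');a=tubes(w1,[(195,75,276,200)]);print(tri([a[0],m[0]]))
E
```

```text
t: 14.05
position: [0.4472, -0.2692, 0.1618]
orientation: [3.141, -0.0, 0.476]
wrist_force: [0.8, 0.3, 0.3]
grip_width: 0.701
grasp_force: 0.0
[279.1 196.9]
[[281.0, 129.0], [281.0, 261.0]] w/h px 132.0 34.0 mid [ 0.4428 -0.2711] yaw 0.476 len 0.1273
[[219.2, 94.4], [261.6, 193.4]] w/h px 107.8 27.6 mid [ 0.4452 -0.2701] yaw 0.4751 len 0.1241
(array([ 0.44791434, -0.26886688,  0.01839603]), [0.00045627618090043497, 0.0004562761809003796])
```

With the cap's parallax allowed for (about 4 mm), tube A's middle is at (0.446,-0.269), right under the tool. Yaw 0.476 is confirmed. Descend.

To row units: 0.152 m / 0.6 = 0.2533, 0.15 m / 0.6 = 0.25.

```bash
python3 nudge.py '-0.0017,0,0.0833,0,0,0 | -0.0017,0,0.1667,0,0,0 | -0.0017,0,0.225,0,0,0 | -0.0017,0,0.25,0,0,0 | -0.0017,0,0.2533,0,0,0 | -0.0017,0,0.2533,0,0,0 | -0.0017,0,0.2533,0,0,0 | -0.0017,0,0.2533,0,0,0'; python3 -c "
from h import *
print(togo([.446,-.2694,.003],.476))"
```

```text
t: 15.1
position: [0.4461, -0.2704, 0.01]
orientation: [3.14, -0.0, 0.475]
wrist_force: [-0.0, -0.8, 0.4]
grip_width: 0.697
grasp_force: 0.0
(array([ 0.0004, -0.001 ,  0.007 ]), array([ 0.0012, -0.0004, -0.0012]))
```

To row units: 0.006 m / 0.6 = 0.01, 0.003 m / 0.6 = 0.005.

```bash
python3 nudge.py '0,-0.0017,0.005,0,0,0 | 0,-0.0017,0.01,0,0,0 | 0,-0.0017,0.01,0,0,0' && python3 nudge.py '0,0,0,0,0,0 | 0,0,0,0,0,0 | 0,0,0,0,0,0 | 0,0,0,0,0,0 | 0,0,0,0,0,0 | 0,0,0,0,0,0' 0.0 30
```

```text
t: 15.48
position: [0.4452, -0.2692, 0.003]
orientation: [-3.141, 0.0, 0.475]
wrist_force: [0.7, -0.3, 0.0]
grip_width: 0.701
grasp_force: 0.0
t: 16.23
position: [0.4454, -0.2694, 0.0035]
orientation: [3.141, -0.0, 0.475]
wrist_force: [-1.8, 2.0, 5.8]
grip_width: 0.335
grasp_force: 29.8
```

Tube A held (30 mm wide). Lift, and compute the way to the right groove: cradle centre (0.5608,-0.0132), so groove_right is at (0.5657,-0.083).

To row units: -0.197 m / 0.6 = -0.3283, -0.15 m / 0.6 = -0.25.

```bash
python3 nudge.py '0,0,-0.0667,0,0,0 | 0,0,-0.15,0,0,0 | 0,0,-0.25,0,0,0 | 0,0,-0.3283,0,0,0 | 0,0,-0.3283,0,0,0 | 0,0,-0.3283,0,0,0' '-' 40; python3 -c "
from h import *
print(togo([.5657,-.083,.2],.07),monitor.state()['grasp_force'])"
```

```text
t: 16.98
position: [0.445, -0.269, 0.1991]
orientation: [-3.14, 0.001, 0.475]
wrist_force: [0.1, 0.4, -1.1]
grip_width: 0.334
grasp_force: 39.6
(array([ 0.1924, -0.1103, -0.0008]), array([-0.0016,  0.0009,  0.4047])) 39.64894562959671
```

To row units: 0.1924 m / 0.6 = 0.3207, 0.18 m / 0.6 = 0.3, 0.405 rad / 3.1416 = 0.1289.

```bash
python3 nudge.py '0.0667,-0.0383,0,0,0,0.0255 | 0.1333,-0.0767,0,0,0,0.0541 | 0.2,-0.115,0,0,0,0.0828 | 0.2583,-0.15,0,0,0,0.1082 | 0.3,-0.1717,0,0,0,0.1273 | 0.3207,-0.1833,0,0,0,0.1289 | 0.3207,-0.1833,0,0,0,0.1289 | 0.3207,-0.1833,0,0,0,0.1289 | 0.3207,-0.1833,0,0,0,0.1289 | 0.3207,-0.1833,0,0,0,0.1289'
python3 - <<'E'
from h import *
ims=shot('wrist','w8.png');im,c,T=ims
print(togo([.5657,-.083,.1155],.07))
cv2.imwrite('pics/z8.png',cv2.resize(im,(560,420)))
E
```

```text
t: 18.23
position: [0.566, -0.084, 0.2004]
orientation: [3.142, -0.0, 0.069]
wrist_force: [-0.1, -0.8, -0.9]
grip_width: 0.337
grasp_force: 39.7
(array([-0.0003, -0.001 ,  0.0849]), array([ 0.0001, -0.0001, -0.0008]))
```

View pics/z8.png

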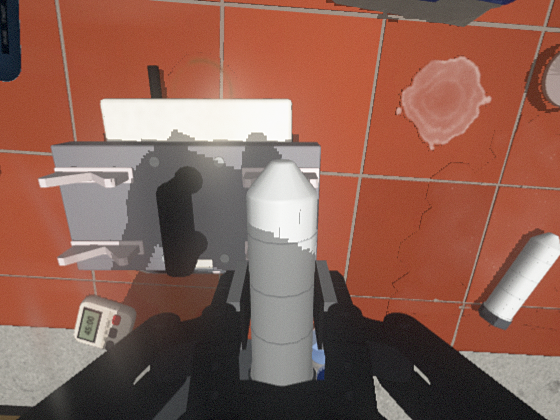

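The tube is aligned over the right groove; its tip at (284,160) works out at 60 mm ahead of the tool, so it is gripped at mid length. Lower it.

To row units: 0.08 m / 0.6 = 0.1333, 0.078 m / 0.6 = 0.13.

```bash
python3 nudge.py '0,-0.0008,0.0583,0,0,0 | 0,-0.0008,0.1083,0,0,0 | 0,-0.0008,0.13,0,0,0 | 0,-0.0008,0.1333,0,0,0 | 0,-0.0008,0.1333,0,0,0 | 0,-0.0008,0.1333,0,0,0 | 0,-0.0008,0.1333,0,0,0'; python3 -c "
from h import *
print(togo([.5657,-.083,.1155],.07))"
```

```text
t: 19.15
position: [0.5664, -0.0831, 0.1209]
orientation: [3.141, -0.001, 0.07]
wrist_force: [-0.3, 0.2, -1.5]
grip_width: 0.336
grasp_force: 39.7
(array([-0.0007, -0.0001,  0.0054]), array([ 0.0004, -0.0009, -0.0002]))
```

To row units: 0.006 m / 0.6 = 0.01, 0.005 m / 0.6 = 0.0083.

```bash
python3 nudge.py '0,0,0.005,0,0,0 | 0,0,0.0083,0,0,0 | 0,0,0.01,0,0,0 | 0,0,0.01,0,0,0'
```

```text
t: 19.65
position: [0.5664, -0.0834, 0.115]
orientation: [3.141, -0.001, 0.07]
wrist_force: [-2.2, -1.4, 6.6]
grip_width: 0.338
grasp_force: 40.3
```

Contact at exactly the expected height, with small side forces. Release, rise, and go over tube B.

To row units: -0.15 m / 0.6 = -0.25, -0.11 m / 0.6 = -0.1833.

```bash
python3 nudge.py '0,0,0,0,0,0 | 0,0,0,0,0,0 | 0,0,0,0,0,0 | 0,0,0,0,0,0' 0.6 && python3 nudge.py '0,0,-0.0333,0,0,0 | 0,0,-0.1,0,0,0 | 0,0,-0.1833,0,0,0 | 0,0,-0.25,0,0,0 | 0,0,-0.25,0,0,0 | 0,0,-0.25,0,0,0'
python3 - <<'E'
from h import *
v=shot('wrist','w9.png')
T=v[2];bad=proj(v[1],T,[[.5657,-.083,.127],[.6256,-.0788,.127],[.5058,-.0872,.127]]);print('expect mid,tip,cap (unbiased)',bad.round(1).tolist())
im=v[0];x,y=bad[0].astype(int);p,q=bad[1],bad[2]
L=edge(im,p+[-18,8],q+[-16,-20],8);Rr=edge(im,p+[18,8],q+[16,-20],8);print(L,Rr)
print(togo([.474,-.363,.16],-.331))
E
```

```text
t: 20.15
position: [0.5661, -0.083, 0.1142]
orientation: [-3.141, 0.0, 0.07]
wrist_force: [-0.4, -0.0, -0.8]
grip_width: 0.602
grasp_force: 0.0
t: 20.9
position: [0.5658, -0.0829, 0.2633]
orientation: [-3.141, 0.001, 0.07]
wrist_force: [0.4, 0.4, -1.1]
grip_width: 0.6
grasp_force: 0.0
expect mid,tip,cap (unbiased) [[280.2, 198.3], [280.1, 129.3], [280.2, 258.7]]
(array([263.14976223, 137.21668107]), array([267.49490318, 238.57739223])) (array([297.53251842, 137.26389181]), array([297.7868959, 238.7141941]))
(array([-0.1108,  0.2731,  0.1029]), array([-0.0005,  0.0023,  0.4008]))
```

To row units: 0.273 m / 0.6 = 0.455, 0.255 m / 0.6 = 0.425, 0.4 rad / 3.1416 = 0.1273.

```bash
python3 nudge.py '-0.0367,0.0917,0,0,0,0.0255 | -0.0733,0.1817,0.0167,0,0,0.0509 | -0.11,0.2667,0.05,0,0,0.0764 | -0.1467,0.3583,0.1,0,0,0.1019 | -0.175,0.425,0.1417,0,0,0.121 | -0.185,0.455,0.1717,0,0,0.1273 | -0.185,0.455,0.1717,0,0,0.1273 | -0.185,0.455,0.1717,0,0,0.1273 | -0.185,0.455,0.1717,0,0,0.1273 | -0.185,0.455,0.1717,0,0,0.1273' 0.7
python3 - <<'E'
from h import *
v=shot('wrist','w10.png');P=proj(v[1],v[2],[[.474,-.363,.015]])[0];print(P.round(1))
x,y=P.astype(int);m=tubes(v,[(x-50,y-90,x+50,y+80)])
a=tubes(load('w1.png'),[(285,65,365,185)]);print(tri([a[0],m[0]]))
E
```

```text
t: 22.2
position: [0.475, -0.3625, 0.162]
orientation: [3.141, -0.001, -0.329]
wrist_force: [0.2, 0.5, -0.6]
grip_width: 0.701
grasp_force: 0.0
[281.5 196.4]
[[282.6, 128.0], [284.1, 260.1]] w/h px 132.1 34.1 mid [ 0.4721 -0.3623] yaw -0.3154 len 0.1272
[[348.7, 77.8], [299.8, 177.0]] w/h px 29.1 110.5 mid [ 0.4737 -0.3632] yaw -0.3341 len 0.1233
(array([ 0.47665386, -0.36387138,  0.01692811]), [5.869474984942545e-05, 5.8694749849401414e-05])
```

Tube B's corrected middle is (0.4756,-0.3635), within 1 mm of the tool, at a height of about 17 mm. Descend and grip.

To row units: 0.158 m / 0.6 = 0.2633, 0.001 m / 0.6 = 0.0017, -0.005 rad / 3.1416 = -0.0016.

```bash
python3 nudge.py '0.0017,0.0012,0.0833,0,0,-0.0016 | 0.0017,0.0012,0.1667,0,0,-0.0016 | 0.0017,0.0012,0.225,0,0,-0.0016 | 0.0017,0.0012,0.25,0,0,-0.0016 | 0.0017,0.0012,0.2583,0,0,-0.0016 | 0.0017,0.0012,0.2633,0,0,-0.0016 | 0.0017,0.0012,0.2633,0,0,-0.0016 | 0.0017,0.0012,0.2633,0,0,-0.0016 | 0.0017,0.0012,0.2633,0,0,-0.0016' && python3 nudge.py '0,0,0.0008,0,0,0 | 0,0,0.0008,0,0,0 | 0,0,0.0008,0,0,0 | 0,0,0.0008,0,0,0 | 0,0,0.0008,0,0,0 | 0,0,0.0008,0,0,0' 0.0 40
```

```text
t: 23.38
position: [0.4753, -0.3642, 0.0037]
orientation: [3.141, -0.001, -0.325]
wrist_force: [0.2, -0.6, 0.8]
grip_width: 0.702
grasp_force: 0.0
t: 24.12
position: [0.4752, -0.3642, 0.003]
orientation: [3.141, -0.0, -0.325]
wrist_force: [-1.1, 0.9, 5.1]
grip_width: 0.337
grasp_force: 39.7
```

To row units: -0.217 m / 0.6 = -0.3617, -0.21 m / 0.6 = -0.35.

```bash
python3 nudge.py '0,0,-0.0667,0,0,0 | 0,0,-0.15,0,0,0 | 0,0,-0.25,0,0,0 | 0,0,-0.35,0,0,0 | 0,0,-0.3617,0,0,0 | 0,0,-0.3617,0,0,0'; python3 -c "
from h import *
print(togo([.5559,.0566,.22],.07),monitor.state()['grasp_force'])"
```

```text
t: 24.88
position: [0.475, -0.3639, 0.2189]
orientation: [-3.141, 0.001, -0.325]
wrist_force: [-0.2, 0.4, -1.5]
grip_width: 0.336
grasp_force: 40.0
(array([-0.0577, -0.4243, -0.0008]), array([-0.0007,  0.0007, -0.3953])) 39.95514303445816
```

To row units: -0.424 m / 0.6 = -0.7067, -0.42 m / 0.6 = -0.7, -0.395 rad / 3.1416 = -0.1257.

```bash
python3 nudge.py '-0.01,-0.075,0,0,0,-0.0159 | -0.02,-0.15,0,0,0,-0.0318 | -0.0317,-0.2333,0,0,0,-0.0477 | -0.0433,-0.3167,0,0,0,-0.0637 | -0.055,-0.4,0,0,0,-0.0796 | -0.0667,-0.4833,0,0,0,-0.0955 | -0.0783,-0.5667,0,0,0,-0.1082 | -0.0883,-0.65,0,0,0,-0.121 | -0.0962,-0.7,0,0,0,-0.1257 | -0.0962,-0.7067,0,0,0,-0.1257 | -0.0962,-0.7067,0,0,0,-0.1257 | -0.0962,-0.7067,0,0,0,-0.1257 | -0.0962,-0.7067,0,0,0,-0.1257 | -0.0962,-0.7067,0,0,0,-0.1257'; python3 -c "
from h import *
v=shot('wrist','w11.png')
print(togo([.5559,.0566,.121],.07))"
```

```text
t: 26.62
position: [0.5559, 0.0556, 0.2198]
orientation: [3.142, -0.0, 0.069]
wrist_force: [0.4, 0.2, -1.1]
grip_width: 0.335
grasp_force: 40.0
(array([ 0.    , -0.0008,  0.0988]), array([ 0.    , -0.    , -0.0007]))
```

```bash
python3 nudge.py '0,-0.0005,0.0583,0,0,0 | 0,-0.0005,0.1167,0,0,0 | 0,-0.0005,0.15,0,0,0 | 0,-0.0005,0.1617,0,0,0 | 0,-0.0005,0.165,0,0,0 | 0,-0.0005,0.165,0,0,0 | 0,-0.0005,0.165,0,0,0 | 0,-0.0005,0.165,0,0,0'; python3 -c "
from h import *
print(togo([.5559,.0566,.115],.07))"
```

```text
t: 27.68
position: [0.5561, 0.0564, 0.1212]
orientation: [3.141, -0.001, 0.07]
wrist_force: [-0.2, 0.1, -0.2]
grip_width: 0.336
grasp_force: 40.0
(array([-0.0002, -0.0002,  0.0062]), array([ 0.0001, -0.0007, -0.0002]))
```

To row units: 0.0065 m / 0.6 = 0.0108, 0.005 m / 0.6 = 0.0083.

```bash
python3 nudge.py '0,0,0.005,0,0,0 | 0,0,0.0083,0,0,0 | 0,0,0.0108,0,0,0 | 0,0,0.0108,0,0,0 | 0,0,0.0108,0,0,0' && python3 nudge.py '0,0,0,0,0,0 | 0,0,0,0,0,0 | 0,0,0,0,0,0 | 0,0,0,0,0,0' 0.6
```

```text
t: 28.3
position: [0.556, 0.0565, 0.115]
orientation: [-3.142, -0.0, 0.07]
wrist_force: [-2.2, 1.2, 5.7]
grip_width: 0.337
grasp_force: 40.5
t: 28.8
position: [0.5559, 0.0564, 0.1142]
orientation: [-3.142, 0.0, 0.07]
wrist_force: [-1.0, 0.4, 0.5]
grip_width: 0.597
grasp_force: 0.0
```

Contact at the same height as for tube A, then released. I rise, move over the middle and take the last look.

To row units: -0.2 m / 0.6 = -0.3333, -0.19 m / 0.6 = -0.3167.

```bash
python3 nudge.py '0,0,-0.0333,0,0,0 | 0,0,-0.1,0,0,0 | 0,0,-0.1833,0,0,0 | 0.0167,0.0333,-0.2667,0,0,0 | 0.0417,0.0833,-0.3167,0,0,0 | 0.05,0.1167,-0.3333,0,0,0 | 0.05,0.1167,-0.3333,0,0,0 | 0.05,0.1167,-0.3333,0,0,0 | 0.05,0.1167,-0.3333,0,0,0'
python3 - <<'E'
from h import *
im,c,T=shot('wrist','w12.png');T=T.copy();T[:3,3]-=pose()[:3,:3]@[0,.0018,0]
for n,(x,y) in dict(R=(.5657,-.083),L=(.5559,.0566)).items():
    print(n,proj(c,T,[[x+.06,y+.0042,.127],[x,y,.127],[x-.06,y-.0042,.127]]).round(1).tolist())
cv2.imwrite('pics/z12.png',cv2.resize(im[80:305,130:430],(800,600),interpolation=2))
E
```

```text
t: 29.92
position: [0.5904, -0.0104, 0.3138]
orientation: [-3.141, 0.001, 0.071]
wrist_force: [0.9, -0.2, 0.3]
grip_width: 0.6
grasp_force: 0.0
R [[352.1, 154.9], [348.1, 211.3], [344.5, 261.7]]
L [[213.3, 154.8], [217.0, 211.2], [220.3, 261.6]]
```

View pics/z12.png

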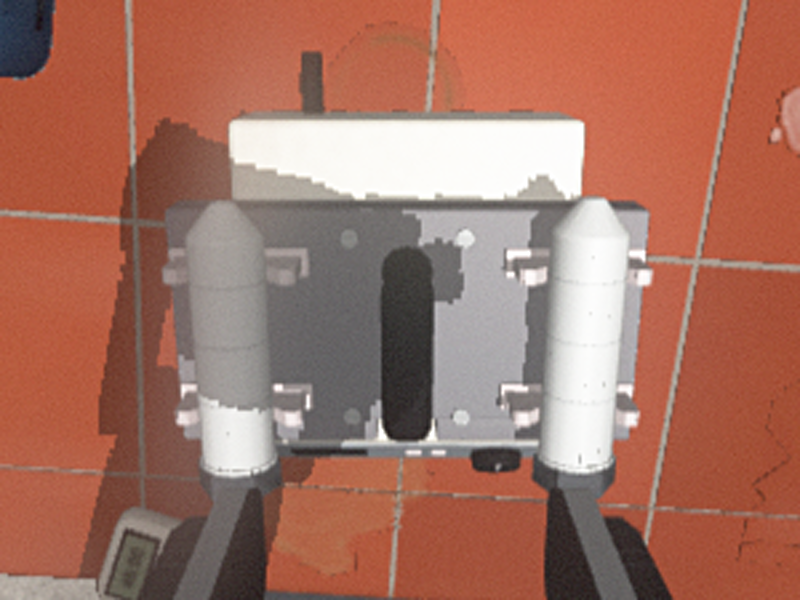

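The picture shows both tubes lying centred in their V-grooves, with caps and cones outside the blocks. Their tips are at full-image (213,155) and (353,155), against expected (213,155) and (352,155). The cradle is square on the mixer, so I hand in.

```bash
python3 -c "
from cell import ctrl, camrig, monitor
print(ctrl.job_done())"
```

```text
the job is handed in; nothing more can be done
None
```

I seated the cradle on the mixer's drive stub, laid one tube in each V-groove, and handed the job in at about 30 s of the 72 s; the last picture showed all three in place, the gripper touched none of the bystanders, and the hand-in call returned no verdict.

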